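Set the length stop on the bench vise

TASK

Set the vise's length stop to the bar that is clamped in the vise: slacken the set screw in the stop's collar first, slide the collar along its rod until you feel the stop press lightly on the end of the bar, and tighten the screw again so that the stop stays there, touching. Don't shove it hard against the bar, and leave everything else on the bench where it is.

Things in the scene. Friction and masses are not known exactly. Their poses are not given: they have to be found in the camera images.
- vise: Blue machine vise bolted to the bench (base 260 x 120 mm, jaws 110 mm wide, jaw tops 86 mm above the bench). Fixed. Origin: centre of its underside; its x axis runs from the vise's handle to its fixed jaw, y along the jaws towards the side where the stop is, z up.
- stop_rod: Bright round rod, 16 mm across, sticking out sideways, level, from behind the fixed jaw, parallel to the bar; its axis is 66 mm above the bench and 85 mm from the bar's axis. Fixed. Origin on its axis beside the middle of the vise; y along the rod, away from the vise. A retaining ring (25 mm across) sits at y = 302 to 312 mm.
- bar: The work-piece: dark round steel bar, 25 mm across, 260 mm long, clamped fast in the jaws, level. Origin: on the bar's axis, 72 mm above the bench, at the middle of the jaws; y along the bar towards the stop. Its square-cut end stands out towards the stop to somewhere between y = 105 and 155 mm: how far is NOT measured, it must be felt for (or seen).
- stop_collar: Steel collar on the rod, hub 40 mm across, 30 mm long; keyed: slides, cannot swing. Slack it slides at about 2.5 N; do not force it while the screw is tight. Origin: hub's centre on the rod's axis. y along the rod away from the vise (slide along -y to reach the bar), z up. A flat arm (12 mm thick, top 81 mm above the bench) reaches 100 mm along -x to stand before the bar's end.
- stop_face (a point): Centre of the face of the round stop button (15 mm across) on the collar's arm, the face that must meet the bar's end; at (-85, -14, +6) mm from the collar's origin in its axes, on the line of the bar's axis. A push of 3 to 12 N against the bar is right, 18 N is too hard; steel on steel, the push climbs within a few millimetres of hand travel.
- screw_head (a point): Centre of the set screw's flat thumb head: a dark block 30 mm long (its x), 10 mm thick (its y), 20 mm high, centre 116 mm above the bench, straight over the collar's origin on the screw's vertical axis. It turns with the screw, stays at its height, and the collar can be slid by it. Below it: disc 18 mm across (top 104 mm above the bench), boss 20 mm across (top 92 mm).
- set_screw (a joint): Angle of the set screw, rad: grows clockwise seen from above (tightening), falls anticlockwise. At 0 its point just meets the rod; below 0 it is slack; above 0 it grips the rod by about 5 N more per 0.1 rad. Found tight, at 0.8 to 1.2; 0.7 or more is tight. Range -3 to 2. Thread drag 0.14 N m, about 0.2 N m when gripping; it stays where it is left.
- spare_collar: Spare shaft collar, a plain steel ring 40 mm across and 15 mm high lying flat; a bystander, to be left alone. Origin: centre of its underside.
- offcut: Short upright offcut of round bar, 25 mm across, 35 mm high; a bystander, to be left alone. Origin: centre of its underside.
- hex_nut: Loose steel nut, 26 mm across, 13 mm high; a bystander, to be left alone. Origin: centre of its underside.
- spanner: Open-ended spanner lying on the bench; a bystander, to be left alone. Origin: centre of its underside, x along its length.
- screwdriver: Screwdriver lying on the bench; a bystander, to be left alone. Origin: centre of its underside, x along its length.
- hammer: Hammer lying on the bench; a bystander, to be left alone. Origin: centre of its underside, x along its length.
- oil_can: Green upright can, 64 mm across, 150 mm high; a bystander, to be left alone. Origin: centre of its underside.

How it is judged:
By the outcome, as a careful person would: the job done as asked, in the order asked, and still so for the second after the job is handed in, with the robot touching nothing.
It also fails if it takes over 54 s, if anything falls off the work surface, if the arm or the gripper's body presses on something with over 40 N, if the wrist force passes 120 N, or if a joint passes its speed limit or range.

ROBOT

A 6-joint arm with a two-finger parallel gripper is mounted at the origin on the work surface. World frame = base frame: x ahead of the robot, y to its left, z up, the work surface at z = 0. Lengths are in m, angles in rad, forces in N, time in s.
With the tool pointing down it reaches from about 0.3 to 0.75 m from the base axis. Payload 8.5 kg.
Tool frame: the origin (TCP) lies midway between the tips of the shut fingers; the grasp point (between the pads) lies 19 mm behind it; z points along the fingers, x is the direction in which the jaws open and shut, and the axes are right-handed (so a half turn about z gives the same grasp; the last joint's range is limited). The gripper opens to 88 mm and grips with 3 to 60 N. Pads are 18 mm wide; open, the fingers measure 123 mm over their backs; the gripper's body (75 mm by 187 mm) begins 45 mm behind the grasp point.
Start: joints at [-1.449, 0.381, 1.297, -0, 1.464, -0.215], TCP at [0.182, -0.519, 0.216] pointing down, gripper open.
Joint ranges: [-3.11, 3.11], [-0.89, 2.33], [0.22, 2.48], [-1.42, 4.56], [0.17, 2.85], [-2.88, 2.88]. Speed limits (rad/s): [2.39, 2.39, 3.14, 3.14, 3.14, 3.14].

INTERFACE

Orientations are given as a rotation vector (axis times angle).
In Python, from bench import observe, capture, job_done gives the robot as it stands.
- The arm moves only by the tool carry_out, never from a script. Its argument "deltas" is text: rows parted by semicolons, each of 4 numbers parted by spaces: the shift along the world's x, y, z in mm, then the turn about the world's z in rad. A call has 1 to 8 rows; each row is the pose to reach, as a shift and turn from the pose commanded when the call began; what a row does not reach only later rows make up. A row lasts 1/12 s, in which the tool goes at most 41.7 mm and 7.16 degrees, less where a joint would pass 70% of its speed; a pose out of reach is approached as far as the arm can. A call with a gripper value outside its range is refused whole. "gripper" is the opening, from -1 (shut) to 1 (fully open), set as the call begins (left out, the last holds). The fingers move at their own pace and stop on an object; "squeeze" is the grip in N (left out, the last holds). Time passes only in rows, so rows that repeat a pose let the fingers close. It gives the time, the measured TCP pose, the force and the opening at its end, in the units of the state.
- observe(): the state, without advancing time (a new reading comes with each control period).
- capture(name): name is "scene" or "top" or "wrist"; returns a dict with "image" (420x560x3 uint8, red, green, blue), "range_z" (420x560 float32, m along the optical axis (not along the pixel's ray), 0 where there is no reading), "intrinsics" (3x3 intrinsics, pixels), "rvec" (rotation vector, rad) and "tvec" (3), from world to camera coordinates, as OpenCV has them. Camera axes: x right, y down, z forward; pixel columns grow to the right and rows downward; lengths in m; the calibration is good to about 2 mm. A picture is of the moment at which its call begins.
- job_done(): hands the job in, once; it reports no verdict.
The state is a dict: "time": time; "qpos": joint angles; "joint_velocities": joint speeds; "joint_efforts": joint torques, N m; "tcp_pos": TCP position; "tool_rot": TCP orientation; "wrist_force": force on the tool from outside, world axes, zero at the start; "moment": the same for the moment, N m; "opening": finger opening in m.
Only numpy, scipy, OpenCV 4.12 (cv2) and the standard library are available. Lean on these libraries where they do the work, as an engineer would, in place of code of your own. Each camera call takes 0.05 s, during which the arm holds its last target.

## Working session

There is one attempt and no reset: what is moved stays moved. The work goes in short steps, Python scripts to look and compute and a tool call to move; the robot and the scene stay as the last step left them, time stands still between calls to the robot, and variables do not carry over. Pictures are saved under pics/ and viewed, and the job is handed in when it is done.

Besides the shell and the picture viewer there is one more tool, called after ">>>" as name(argument=value, ...) on one line, values as JSON. carry_out: Moves the arm, as the interface text tells. Its arguments: {"type":"object","properties":{"deltas":{"type":"string"},"gripper":{"type":"number"},"squeeze":{"type":"number"}},"required":["deltas"]}

```bash
mkdir -p pics; ls
python3 - <<'E'
from bench import observe,capture
import cv2,numpy as np,pickle
print(observe())
for n in ("scene","top"):
    c=capture(n); cv2.imwrite(f"pics/{n}0.png",c["image"][:,:,::-1]); pickle.dump(c,open(f"{n}0.pkl","wb"))
    R=cv2.Rodrigues(np.array(c["rvec"]))[0]; print(n,-R.T@np.array(c["tvec"]).ravel(),R[2],c["intrinsics"])
E
```

```text
pics
{'time': 0.0, 'qpos': array([-1.44933106e+00,  3.81205936e-01,  1.29820803e+00, -1.35123127e-05,
        1.46361122e+00, -2.15307836e-01]), 'joint_velocities': array([ 0.00038783,  0.00042738,  0.0014289 ,  0.00120194,  0.00043754,
       -0.00093323]), 'joint_efforts': array([ 2.34163046e-03, -4.37920725e+01, -2.24556613e+01,  7.14964257e-02,
        3.52507608e-02, -1.29217938e-04]), 'tcp_pos': array([ 0.18169708, -0.51880573,  0.21535024]), 'tool_rot': array([-2.56146246e+00,  1.81711693e+00,  1.52985278e-03]), 'wrist_force': array([-0.02494989, -0.16245738, -0.349565  ]), 'moment': array([-0.03854324,  0.01500308,  0.08267328]), 'opening': 0.08785965808853216}
scene [1.28368739 0.13515461 0.71588794] [-0.75677483 -0.18825882 -0.62597962] [[398.85960593   0.         281.15556438]
 [  0.         398.85960593 205.98131126]
 [  0.           0.           1.        ]]
top [ 0.39030177 -0.05455443  1.37293702] [ 0.10633638  0.01231857 -0.9942539 ] [[456.84613386   0.         289.39110142]
 [  0.         456.84613386 211.66618837]
 [  0.           0.           1.        ]]
```

View pics/scene0.png

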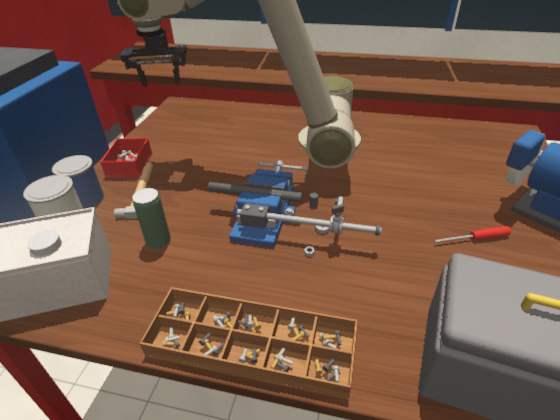

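View pics/top0.png

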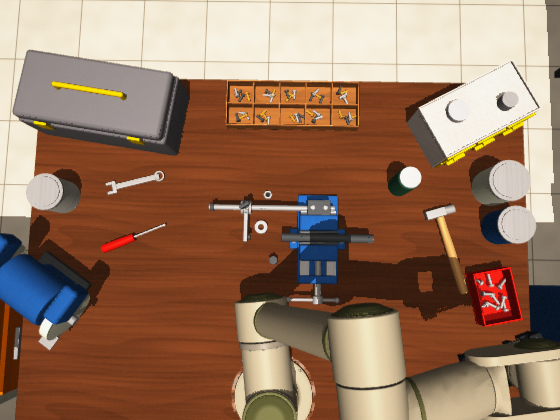

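The vise is at about (318,240) in the top view. The rod runs left from (330,208) to (210,206), the collar and thumb screw are at about (246,207), and the arm reaches down to (246,240). I'll zoom in and measure these.

```bash
cat > h.py <<'E'
import cv2,numpy as np,pickle
def cam(c):
    R=cv2.Rodrigues(np.array(c["rvec"]))[0]; return R,np.array(c["tvec"]).ravel(),np.array(c["intrinsics"])
def ray(c,u,v,z):
    R,t,K=cam(c); d=R.T@np.linalg.solve(K,[u,v,1.]); o=-R.T@t; return o+d*(z-o[2])/d[2]
def proj(c,p):
    R,t,K=cam(c); q=K@(R@np.array(p)+t); return q[:2]/q[2]
def cloud(c):
    R,t,K=cam(c); Z=c["range_z"]; v,u=np.indices(Z.shape)
    P=np.stack([(u-K[0,2])/K[0,0]*Z,(v-K[1,2])/K[1,1]*Z,Z],-1); return (P-t)@R
E
python3 - <<'E'
from h import *
for n,(x0,y0,x1,y1) in (("top",(195,180,385,310)),("scene",(200,140,400,275))):
    c=pickle.load(open(n+"0.pkl","rb")); im=c["image"][y0:y1,x0:x1,::-1]
    cv2.imwrite(f"pics/{n}0z.png",cv2.resize(im,None,fx=4,fy=4,interpolation=cv2.INTER_CUBIC))
c=pickle.load(open("top0.pkl","rb")); P=cloud(c)
for r in range(196,246,3): print(r,[tuple((P[r,u]*1000).astype(int)) for u in range(238,256,3)])
# rod line
for u in (215,225,235,262,275,290): 
    col=P[198:216,u]; m=col[:,2]>0.05; print(u,(col[m]*1000).astype(int).tolist())
E
```

```text
196 [(np.int64(582), np.int64(119), np.int64(-1)), (np.int64(582), np.int64(110), np.int64(2)), (np.int64(582), np.int64(100), np.int64(3)), (np.int64(583), np.int64(92), np.int64(-1)), (np.int64(583), np.int64(83), np.int64(-1)), (np.int64(582), np.int64(73), np.int64(2))]
199 [(np.int64(573), np.int64(119), np.int64(-1)), (np.int64(573), np.int64(109), np.int64(0)), (np.int64(572), np.int64(100), np.int64(5)), (np.int64(572), np.int64(91), np.int64(5)), (np.int64(573), np.int64(82), np.int64(5)), (np.int64(573), np.int64(73), np.int64(2))]
202 [(np.int64(563), np.int64(118), np.int64(5)), (np.int64(554), np.int64(100), np.int64(79)), (np.int64(554), np.int64(91), np.int64(80)), (np.int64(547), np.int64(77), np.int64(134)), (np.int64(553), np.int64(73), np.int64(87)), (np.int64(565), np.int64(73), np.int64(-2))]
205 [(np.int64(545), np.int64(109), np.int64(75)), (np.int64(539), np.int64(94), np.int64(129)), (np.int64(540), np.int64(86), np.int64(124)), (np.int64(540), np.int64(78), np.int64(120)), (np.int64(544), np.int64(73), np.int64(91)), (np.int64(546), np.int64(66), np.int64(74
[... 3431 characters left out ...]
64(0)), (np.int64(437), np.int64(87), np.int64(4)), (np.int64(437), np.int64(79), np.int64(-4)), (np.int64(437), np.int64(70), np.int64(-6))]
215 [[547, 175, 75], [544, 175, 74], [541, 174, 76], [538, 174, 75], [536, 175, 72], [533, 174, 74]]
225 [[548, 147, 68], [545, 147, 68], [542, 146, 75], [539, 146, 74], [537, 147, 68], [534, 146, 70]]
235 [[549, 118, 69], [545, 117, 73], [542, 117, 75], [539, 117, 78], [537, 118, 68], [534, 117, 71]]
262 [[546, 40, 75], [544, 40, 72], [541, 40, 73], [538, 40, 75], [535, 39, 75]]
275 [[547, 3, 72], [544, 3, 73], [542, 3, 72], [539, 3, 69], [536, 3, 70]]
290 [[548, -39, 71], [545, -39, 72], [542, -40, 77], [539, -39, 72], [537, -40, 73], [534, -40, 67]]
```

View pics/top0z.png

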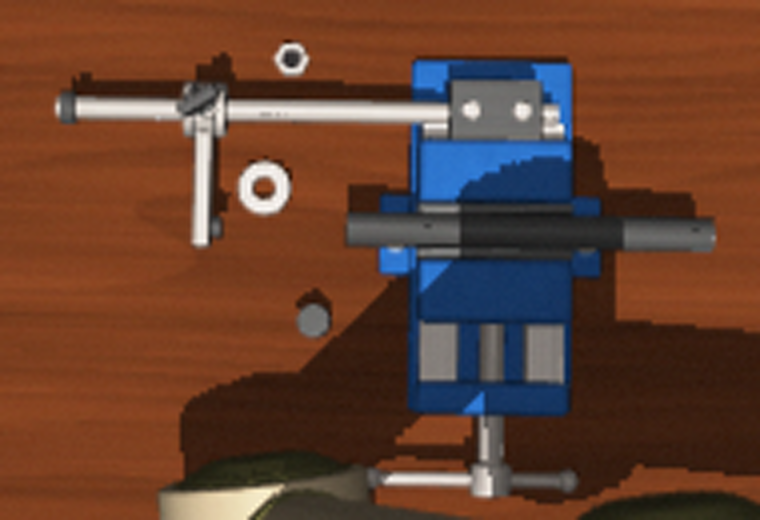

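View pics/scene0z.png

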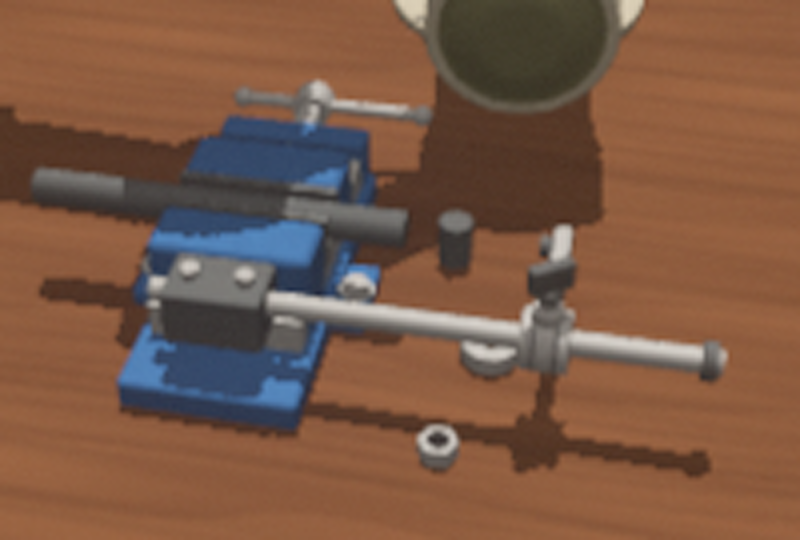

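Run:
```python
from h import *
c=pickle.load(open("top0.pkl","rb")); P=cloud(c)
m=(P[...,2]>.06)&(P[...,2]<.08)&(abs(P[...,0]-.541)<.012)
q=P[m]; q=q[((q[:,1]>-.03)&(q[:,1]<.06))|((q[:,1]>.11)&(q[:,1]<.17))]
print(len(q),np.polyfit(q[:,1],q[:,0],1))
# bar line and end
m=(P[...,2]>.075)&(P[...,2]<.095)&(abs(P[...,0]-.456)<.02)&(P[...,1]<.03)
q=P[m];print(len(q),np.polyfit(q[:,1],q[:,0],1),q.max(0))
print("barend",ray(c,281.7,237.5,.072),"ring",ray(c,210,206.5,.066),ray(c,213.5,206.5,.066))
# button face (zoom 222,228) -> 
print("face",ray(c,195+222/4,180+228/4,.072)); print("head",ray(c,195+199/4,180+98/4,.126),ray(c,195+182/4,180+108/4,.126),ray(c,195+216/4,180+88/4,.126))
s=pickle.load(open("scene0.pkl","rb"));print("scene bar end",ray(s,200+405/4,140+225/4,.072),"head",ray(s,200+551/4,140+268/4,.126))
```

```text
287 [-5.40614662e-04  5.41330890e-01]
1001 [-0.0115535   0.45507235] [ 0.47553964 -0.01861867  0.0938214 ]
barend [ 0.45509963 -0.01787657  0.072     ] ring [0.54118575 0.19101855 0.066     ] [0.5413562  0.18090043 0.066     ]
face [0.45496228 0.07106991 0.072     ]
head [0.54141405 0.08412516 0.126     ] [0.53429043 0.09563183 0.126     ] [0.54854466 0.07260721 0.126     ]
scene bar end [ 0.45444437 -0.01544702  0.072     ] head [0.54788284 0.08868225 0.126     ]
```

>>> carry_out(deltas="40 60 40 0.12;60 100 40 0.24;80 140 40 0.36;100 170 40 0.5;120 205 40 0.6;145 240 40 0.75;165 275 40 0.85;185 310 40 1.0", gripper=0)

```text
time: 0.77
tcp_pos: [0.3496, -0.237, 0.2558]
tool_rot: [-3.116, 0.397, 0.0]
wrist_force: [1.2, -0.3, 0.2]
opening: 0.0443
```

>>> carry_out(deltas="20 35 0 0.1;40 70 0 0.2;60 105 0 0.3;85 145 0 0.42;105 180 0 0.54;125 215 0 0.65;150 250 0 0.76;165 280 0 0.76")

```text
time: 1.43
tcp_pos: [0.5151, 0.0433, 0.2555]
tool_rot: [-3.041, -0.788, 0.001]
wrist_force: [-0.3, -1.4, -0.8]
opening: 0.0441
```

>>> carry_out(deltas="9 14 0 0;9 14 0 0;9 14 0 0")

```text
time: 1.68
tcp_pos: [0.523, 0.0554, 0.2553]
tool_rot: [-3.043, -0.781, 0.002]
wrist_force: [-0.1, -0.7, 0.3]
opening: 0.0441
```

Run:
```python
from bench import observe,capture
from h import *
o=observe();print(o["time"],o["tcp_pos"],o["tool_rot"],o["qpos"],o["wrist_force"])
c=capture("wrist"); pickle.dump(c,open("w1.pkl","wb")); cv2.imwrite("pics/w1.png",c["image"][:,:,::-1])
print(-cam(c)[0].T@cam(c)[1]); print(proj(c,[.541,.085,.126]))
```

```text
1.6833 [0.52296728 0.05540579 0.25525761] [-3.04273817e+00 -7.81151778e-01  2.05189881e-03] [-1.19618182e-01  3.12772743e-01  1.28668492e+00 -3.03555633e-04
  1.54341865e+00 -6.22208633e-01] [-0.07790615 -0.67285024  0.2651067 ]
[0.48756074 0.11946686 0.42425485]
[317.01060113 172.10201112]
```

View pics/w1.png

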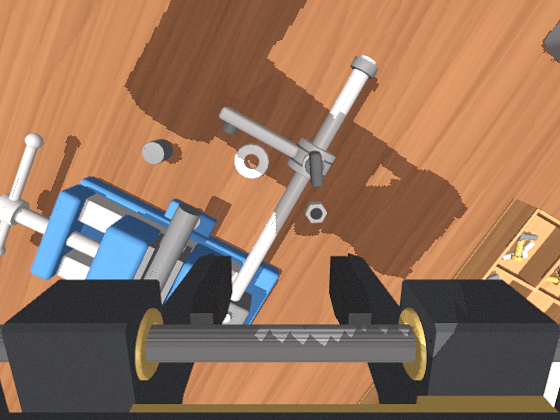

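The wrist view shows the collar at about (315,160) with the dark thumb head around (316,168), the bar end near (185,210), and the spare collar at (251,160). Next I'll get the head's angle and centre.

Run:
```python
from h import *
c=pickle.load(open("w1.pkl","rb")); x0,y0=270,120
cv2.imwrite("pics/w1z.png",cv2.resize(c["image"][y0:y0+90,x0:x0+100,::-1],None,fx=6,fy=6,interpolation=cv2.INTER_CUBIC))
P=cloud(c); m=(P[...,2]>.118)&(P[...,2]<.135)&(np.hypot(P[...,0]-.541,P[...,1]-.085)<.03)
q=P[m]; print(len(q),q.mean(0)); r=cv2.minAreaRect((q[:,:2]*1000).astype(np.float32)); print(r)
w,v=np.linalg.eigh(np.cov(q[:,:2].T)); print(w,v[:,1],np.arctan2(v[1,1],v[0,1]))
m2=(P[...,2]>.065)&(P[...,2]<.078)&(abs(P[...,0]-.541)<.01)&(P[...,1]<.06)&(P[...,1]>-.02)
g=P[m2]; print(np.polyfit(g[:,1],g[:,0],1),g.mean(0))
m3=(P[...,2]>.06)&(P[...,2]<.09)&(abs(P[...,0]-.455)<.009)&(P[...,1]<.03);b=P[m3];print("bar end y",np.percentile(b[:,1],[95,99,100]))
m4=(P[...,2]>.075)&(P[...,2]<.088)&(P[...,0]>.46)&(P[...,0]<.51)&(P[...,1]>.05);b=P[m4];print("arm y",np.percentile(b[:,1],[2,50,98]))
```

```text
417 [0.53925284 0.08667175 0.12513479]
((540.0203247070312, 86.12399291992188), (10.102153778076172, 30.372089385986328), 33.22032928466797)
[8.26928258e-06 7.13728934e-05] [-0.54893238  0.83586676] 2.1518827667262395
[-0.00344177  0.53941136] [0.53933896 0.02103738 0.07233339]
bar end y [-0.01714035 -0.01677006 -0.01639046]
arm y [0.07835017 0.08627649 0.09188786]
```

View pics/w1z.png

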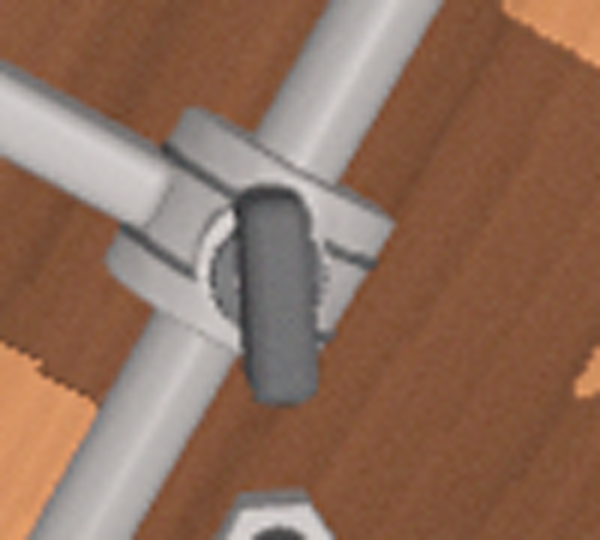

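>>> carry_out(deltas="9 16 -20 0.04;17 31 -50 0.08;17 31 -80 0.08;17 31 -100 0.08;17 31 -100 0.08;17 31 -100 0.08")

```text
time: 2.23
tcp_pos: [0.5398, 0.0849, 0.1561]
tool_rot: [-3.011, -0.897, 0.002]
wrist_force: [-0.0, 0.2, 0.3]
opening: 0.044
```

Run:
```python
from bench import observe,capture
from h import *
o=observe();print(o["time"],o["tcp_pos"],o["tool_rot"],o["wrist_force"],o["moment"])
a=o["tool_rot"];print("yaw",2*np.arctan2(a[1],a[0]))
c=capture("wrist"); cv2.imwrite("pics/w2.png",c["image"][:,:,::-1])
P=cloud(c); m=(P[...,2]>.118)&(P[...,2]<.135)&(np.hypot(P[...,0]-.541,P[...,1]-.085)<.02)
q=P[m]; print(len(q),q.mean(0)); r=cv2.minAreaRect((q[:,:2]*1000).astype(np.float32)); print(r)
```

```text
2.2333 [0.53982345 0.08486504 0.1560574 ] [-3.01050063e+00 -8.97185411e-01  1.81077259e-03] [-0.00145061  0.23615339  0.29799252] [ 0.00519264 -0.1011067   0.00247465]
yaw -5.703909154035746
809 [0.53923789 0.08734601 0.12519058]
((539.9249877929688, 86.21066284179688), (9.751895904541016, 29.936710357666016), 33.560386657714844)
```

View pics/w2.png

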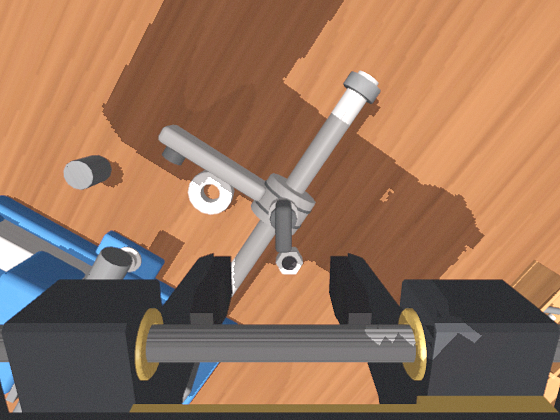

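The head is centred between the fingers at about (284,225) and lined up with them. I'll descend to just above the disc and close gently.

>>> carry_out(deltas="0 1 -25 0;0 1 -42 0;0 1 -48 0;0 1 -48 0;0 1 -48 0")

```text
time: 2.7
tcp_pos: [0.5409, 0.0867, 0.1094]
tool_rot: [3.009, 0.899, 0.003]
wrist_force: [0.2, -0.6, -0.2]
opening: 0.0439
```

>>> carry_out(deltas="0 0 0 0;0 0 0 0;0 0 0 0;0 0 0 0;0 0 0 0;0 0 0 0;0 0 0 0;0 0 0 0", gripper=-1, squeeze=20)

```text
time: 3.37
tcp_pos: [0.5402, 0.0871, 0.1078]
tool_rot: [3.01, 0.9, -0.0]
wrist_force: [-0.1, -0.5, 1.4]
opening: 0.0005
```

```bash
cat > o.py <<'E'
from bench import observe
import numpy as np
o=observe();a=o["tool_rot"];print(o["time"],"tcp",o["tcp_pos"].round(4),"yaw",round((2*np.arctan2(a[1],a[0])+np.pi)%(2*np.pi)-np.pi,4),"F",o["wrist_force"].round(2),"M",o["moment"].round(3),"op",round(o["opening"],4),"q",o["qpos"].round(2))
E
python3 o.py
```

```text
3.3667 tcp [0.5402 0.0871 0.1078] yaw 0.581 F [-0.12 -0.53  1.38] M [-0.012 -0.142 -0.029] op 0.0005 q [-0.06  0.48  1.47 -0.    1.19 -0.64]
```

The fingers shut completely without catching the head, so I'll look.

Run:
```python
from bench import observe,capture
from h import *
for n in ("wrist","scene"):
    c=capture(n); pickle.dump(c,open(n+"3.pkl","wb")); 
    if n=="wrist": cv2.imwrite("pics/w3.png",c["image"][:,:,::-1])
    else: cv2.imwrite("pics/s3.png",cv2.resize(c["image"][140:260,260:400,::-1],None,fx=5,fy=5,interpolation=cv2.INTER_CUBIC))
```

```text
(no output)
```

View pics/w3.png

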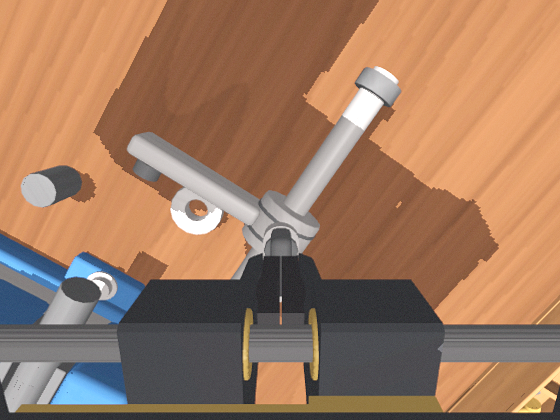

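View pics/s3.png

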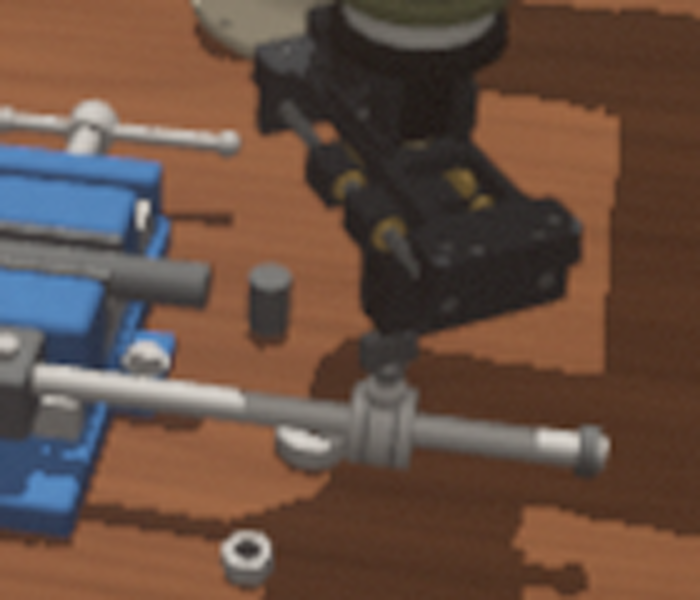

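Run:
```python
from bench import observe
from h import *
c=pickle.load(open("wrist3.pkl","rb")); o=observe(); T=o["tcp_pos"]; Rt=cv2.Rodrigues(o["tool_rot"])[0]
print("tcp px",proj(c,T),"grasp",proj(c,T-.019*Rt[:,2]), "cam",-cam(c)[0].T@cam(c)[1])
P=cloud(c)
L=(P-T)@Rt*1000
for v in range(228,300,6): print(v,[tuple(L[v,u].round(0).astype(int).tolist()) for u in (262,272,280,288,298)], c["range_z"][v,280].round(3))
c=pickle.load(open("scene3.pkl","rb"));print("scene tcp px",proj(c,T),"zoom",(proj(c,T)-[260,140])*5,"head",(proj(c,[.54,.086,.116])-[260,140])*5)
P=cloud(c); print([(P[v,u]*1000).round().astype(int).tolist() for u,v in ((337,210),(340,212),(345,203),(338,225))])
```

```text
tcp px [281.59870413 252.27395973] grasp [281.68381821 268.79518622] cam [0.4995549  0.14810304 0.27678904]
228 [(-11, -4, 27), (-5, -7, 16), (-1, -14, -2), (4, -8, 15), (9, -5, 22)] 0.177
234 [(-11, -1, 25), (-5, -13, -7), (-1, -14, -11), (3, -13, -9), (9, -1, 23)] 0.168
240 [(-11, 2, 23), (-4, -13, -17), (-1, -14, -17), (3, -13, -16), (9, 0, 16)] 0.162
246 [(-11, 6, 23), (-4, -11, -18), (-1, -11, -18), (3, -11, -17), (9, 3, 16)] 0.162
252 [(-11, 10, 23), (-4, -8, -18), (-1, -7, -17), (3, -8, -18), (10, 13, 29)] 0.164
258 [(-8, -10, -29), (-4, -8, -25), (-1, -5, -18), (3, -9, -26), (14, 52, 108)] 0.164
264 [(-8, -9, -33), (-4, -8, -32), (-1, -2, -18), (3, -8, -31), (7, -8, -32)] 0.165
270 [(-8, -8, -37), (-4, -8, -37), (-1, 1, -19), (3, -8, -36), (7, -8, -37)] 0.165
276 [(-8, -9, -43), (-4, -8, -41), (-1, 1, -23), (2, -8, -42), (6, -8, -42)] 0.161
282 [(-7, -9, -48), (-4, -8, -47), (-1, 4, -24), (2, -8, -47), (6, -8, -47)] 0.161
288 [(-7, -8, -51), (-4, -9, -52), (-1, 7, -25), (2, -8, -52), (6, -9, -52)] 0.161
294 [(-7, -8, -56), (-4, -9, -57), (-1, 9, -26), (2, -8, -56), (6, -8, -56)] 0.16
scene tcp px [336.94285172 210.84693155] zoom [384.71425858 354.23465774] head [383.62591412 340.45139344]
[[550, 88, 119], [539, 94, 105], [629, 108, 204], [556, 93, 78]]
```

Run:
```python
from bench import observe
from h import *
c=pickle.load(open("wrist3.pkl","rb")); o=observe(); T=o["tcp_pos"]; Rt=cv2.Rodrigues(o["tool_rot"])[0]
cv2.imwrite("pics/w3z.png",cv2.resize(c["image"][215:315,225:340,::-1],None,fx=6,fy=6,interpolation=cv2.INTER_CUBIC))
L=(cloud(c)-T)@Rt*1000
for v in range(250,264,2): print(v,[tuple(L[v,u].round(0).astype(int).tolist()) for u in (260,264,268,272,276,280,284,288,292,296,300)])
```

```text
250 [(-12, 8, 23), (-9, 0, 4), (-7, 0, 4), (-4, -9, -17), (-3, -9, -18), (-1, -9, -18), (1, -9, -18), (3, -9, -17), (5, 0, 3), (8, 1, 5), (11, 11, 30)]
252 [(-13, 10, 23), (-10, 9, 21), (-7, 1, 4), (-4, -8, -18), (-3, -8, -18), (-1, -7, -17), (1, -8, -19), (3, -8, -18), (5, 2, 4), (8, 1, 3), (11, 13, 31)]
254 [(-10, -10, -24), (-10, 11, 22), (-7, 3, 4), (-4, -7, -18), (-3, -7, -18), (-1, -7, -18), (1, -7, -19), (3, -7, -17), (5, 3, 4), (8, 3, 4), (8, -10, -25)]
256 [(-9, -10, -27), (-8, -9, -24), (-6, -8, -23), (-4, -8, -23), (-3, -8, -23), (-1, -6, -18), (1, -8, -23), (3, -8, -23), (5, -8, -23), (6, -9, -24), (8, -9, -25)]
258 [(-9, -10, -29), (-8, -8, -26), (-6, -8, -25), (-4, -8, -25), (-3, -8, -25), (-1, -5, -18), (1, -8, -24), (3, -9, -26), (4, -9, -26), (6, -8, -25), (8, -10, -29)]
260 [(-9, -10, -32), (-8, -9, -28), (-6, -8, -28), (-4, -8, -27), (-2, -8, -28), (-1, -4, -18), (1, -8, -28), (3, -9, -29), (4, -8, -27), (6, -8, -28), (8, -9, -30)]
262 [(-9, -10, -33), (-8, -8, -30), (-6, -8, -29), (-4, -9, -30), (-2, -8, -29), (-1, -3, -18), (1, -9, -30), (3, -8, -29), (4, -8, -29), (6, -8, -29), (8, -10, -32)]
```

View pics/w3z.png

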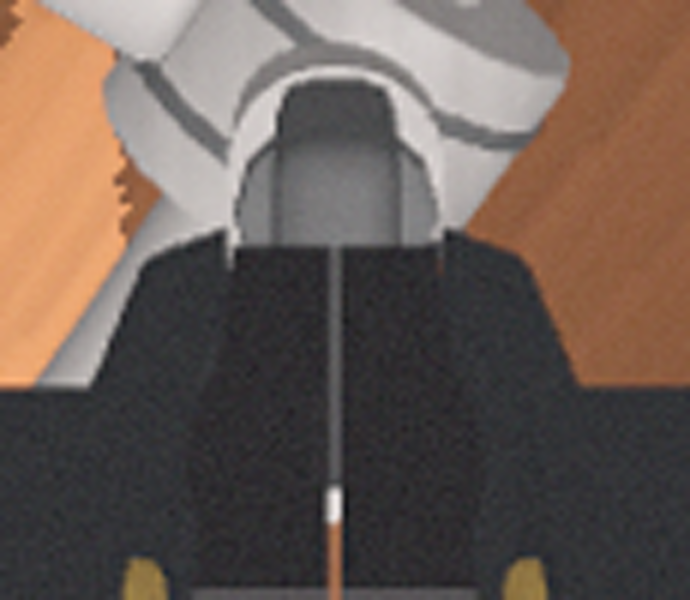

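The depth picture shows the fingertips are about 22 mm behind the reported TCP. They closed just above the head, whose top is 18 mm behind it, and they disturbed nothing. I'll open, go down 16 mm and check before closing.

>>> carry_out(deltas="0 0 5 0;0 0 5 0;0 0 5 0;0 0 5 0;0 0 5 0;0 0 5 0", gripper=0)

```text
time: 3.97
tcp_pos: [0.5401, 0.0871, 0.1128]
tool_rot: [-3.01, -0.9, 0.0]
wrist_force: [0.2, -1.0, 0.0]
opening: 0.0382
```

>>> carry_out(deltas="0 0 -7 0;0 0 -14 0;0 0 -21 0;0 0 -21 0;0 0 -21 0")

```text
time: 4.38
tcp_pos: [0.5399, 0.0871, 0.0912]
tool_rot: [-3.009, -0.9, 0.002]
wrist_force: [0.3, 0.3, 0.3]
opening: 0.0441
```

```bash
python3 o.py
python3 - <<'E'
from bench import observe,capture
from h import *
c=capture("wrist"); o=observe(); T=o["tcp_pos"]; Rt=cv2.Rodrigues(o["tool_rot"])[0]
cv2.imwrite("pics/w4.png",c["image"][:,:,::-1])
L=(cloud(c)-T)@Rt*1000
m=(abs(L[...,0])>18)&(abs(L[...,0])<30)&(abs(L[...,1])<13)&(L[...,2]<5)&(L[...,2]>-60)
print(m.sum(),"tip z tool",np.percentile(L[m][:,2],[90,98,100]),"y",np.percentile(L[m][:,1],[2,50,98]))
m=(abs(L[...,0])<12)&(abs(L[...,1])<20)&(L[...,2]>-30)&(L[...,2]<10); print("near",np.percentile(L[m][:,2],[2,10,50]))
E
```

```text
4.3833 tcp [0.5399 0.0871 0.0912] yaw 0.581 F [0.3  0.25 0.25] M [-0.013 -0.112 -0.082] op 0.0441 q [-0.06  0.5   1.49  0.    1.15 -0.64]
3168 tip z tool [-27.61007381 -23.39944226 -21.21931782] y [-9.85048832 -8.09819416  8.46206777]
near [-28.5692832  -21.91284107   2.63241142]
```

View pics/w4.png

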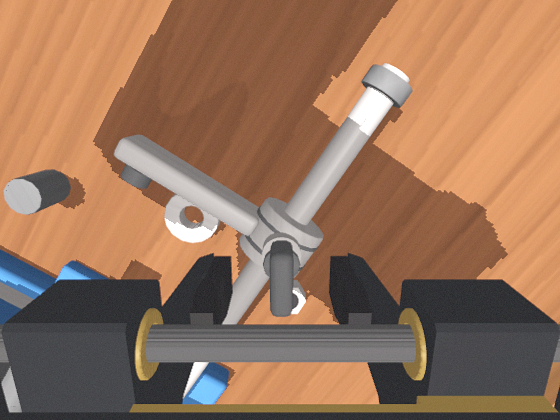

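>>> carry_out(deltas="0 0 -3 0;0 0 -3 0;0 0 -3 0;0 0 -3 0;0 0 -3 0;0 0 -3 0;0 0 -3 0;0 0 -3 0", gripper=-1, squeeze=50)

```text
time: 5.1
tcp_pos: [0.5403, 0.0871, 0.089]
tool_rot: [3.01, 0.9, 0.001]
wrist_force: [0.6, -0.2, 1.1]
opening: 0.0097
```

```bash
python3 o.py
```

```text
5.1 tcp [0.5403 0.0871 0.089 ] yaw 0.581 F [ 0.57 -0.17  1.06] M [ 0.109 -0.197  0.006] op 0.0097 q [-0.06  0.5   1.5   0.    1.14 -0.64]
```

It's gripped at 9.7 mm, which matches the head. Now I'll slacken it by turning anticlockwise, +yaw.

>>> carry_out(deltas="0 0 0 0.08;0 0 0 0.16;0 0 0 0.24;0 0 0 0.32;0 0 0 0.4;0 0 0 0.4")

```text
time: 5.6
tcp_pos: [0.5402, 0.087, 0.0889]
tool_rot: [2.769, 1.484, 0.0]
wrist_force: [-0.7, -0.0, 0.8]
opening: 0.0098
```

```bash
python3 o.py
```

```text
5.6 tcp [0.5402 0.087  0.0889] yaw 0.9837 F [-0.73 -0.04  0.85] M [-0.003 -0.116  0.073] op 0.0098 q [-0.06  0.5   1.5  -0.    1.14 -1.04]
```

>>> carry_out(deltas="0 0 0 0.1;0 0 0 0.2;0 0 0 0.3;0 0 0 0.4;0 0 0 0.5;0 0 0 0.6;0 0 0 0.7;0 0 0 0.8")

```text
time: 6.27
tcp_pos: [0.5402, 0.0869, 0.0889]
tool_rot: [1.974, 2.444, -0.0]
wrist_force: [-1.0, -0.5, 2.0]
opening: 0.0092
```

>>> carry_out(deltas="0 0 0 0.1;0 0 0 0.2;0 0 0 0.3;0 0 0 0.4;0 0 0 0.4;0 0 0 0.4")

```text
time: 6.77
tcp_pos: [0.5402, 0.0868, 0.0889]
tool_rot: [1.457, 2.783, -0.001]
wrist_force: [-1.3, -1.8, 2.1]
opening: 0.0096
```

```bash
python3 o.py
python3 - <<'E'
from bench import observe,capture
from h import *
c=capture("wrist"); cv2.imwrite("pics/w5.png",c["image"][:,:,::-1])
E
```

```text
6.7667 tcp [0.5402 0.0868 0.0889] yaw 2.1767 F [-1.34 -1.81  2.1 ] M [-0.209 -0.032  0.141] op 0.0096 q [-0.06  0.5   1.5  -0.    1.14 -2.23]
```

View pics/w5.png

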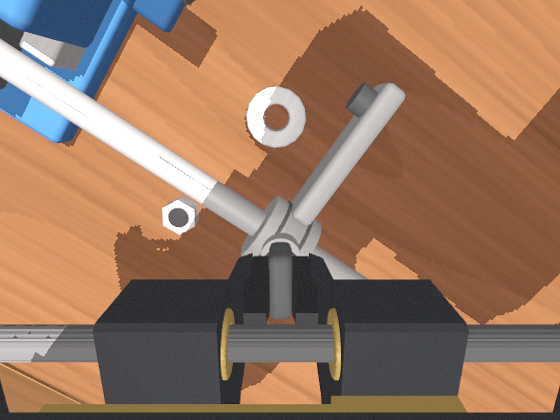

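The head turned 1.6 rad with the gripper and the forces stayed small, so the screw is slack. Now I'll slide 60 mm towards the bar.

>>> carry_out(deltas="0 -4 0 0;0 -10 0 0;0 -18 0 0;0 -26 0 0;0 -34 0 0;0 -42 0 0;0 -50 0 0;0 -56 0 0")

```text
time: 7.48
tcp_pos: [0.5403, 0.0299, 0.0889]
tool_rot: [1.452, 2.785, 0.0]
wrist_force: [0.8, 2.5, 2.6]
opening: 0.0096
```

```bash
python3 o.py
```

```text
7.4833 tcp [0.5403 0.0299 0.0889] yaw 2.1802 F [0.76 2.55 2.64] M [ 0.556 -0.243  0.103] op 0.0096 q [-0.16  0.49  1.52 -0.    1.13 -2.34]
```

>>> carry_out(deltas="0 -3 0 0;0 -6 0 0;0 -10 0 0;0 -14 0 0;0 -17 0 0;0 -20 0 0;0 -20 0 0;0 -20 0 0")

```text
time: 8.15
tcp_pos: [0.5403, 0.0104, 0.0889]
tool_rot: [1.451, 2.785, -0.001]
wrist_force: [1.8, -2.1, 2.6]
opening: 0.0096
```

```bash
python3 o.py;  python3 - <<'E'
from bench import observe,capture
from h import *
c=capture("wrist"); cv2.imwrite("pics/w6.png",c["image"][:,:,::-1])
t=capture("top"); cv2.imwrite("pics/t6.png",cv2.resize(t["image"][180:310,195:385,::-1],None,fx=4,fy=4,interpolation=cv2.INTER_CUBIC))
E
```

```text
8.15 tcp [0.5403 0.0104 0.0889] yaw 2.1809 F [ 1.84 -2.14  2.62] M [-0.227 -0.353  0.073] op 0.0096 q [-0.2   0.49  1.52 -0.    1.13 -2.38]
```

View pics/w6.png

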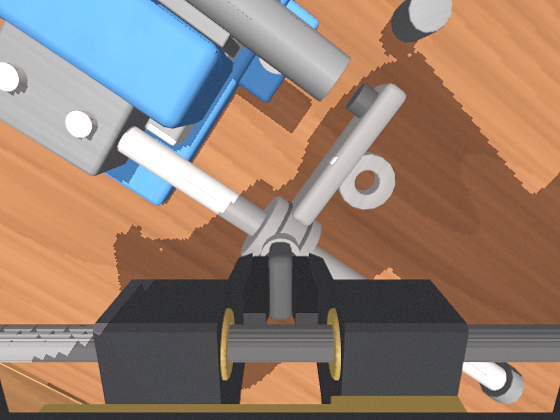

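View pics/t6.png

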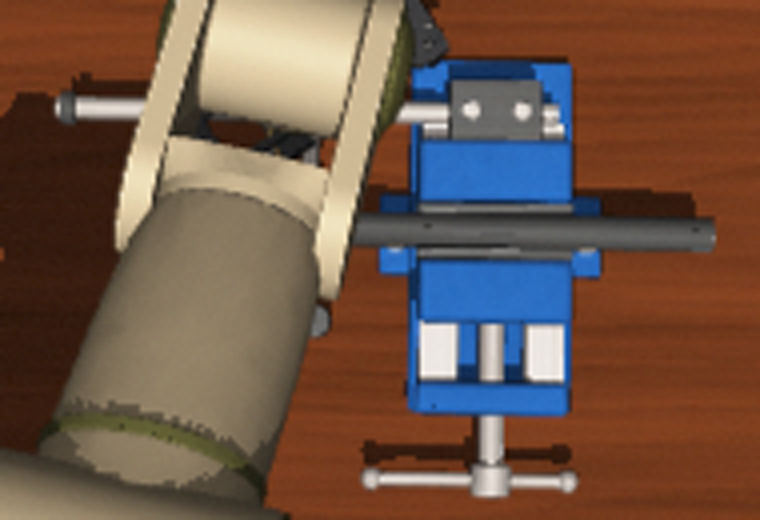

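The button at (365,100) is about 11 mm from the bar end at (330,80). I'll approach slowly from here.

>>> carry_out(deltas="0 -1 0 0;0 -2 0 0;0 -3.5 0 0;0 -5 0 0;0 -6 0 0;0 -7 0 0;0 -8 0 0;0 -8 0 0")

```text
time: 8.92
tcp_pos: [0.5403, 0.0029, 0.0889]
tool_rot: [1.452, 2.786, 0.0]
wrist_force: [2.4, 1.3, 3.2]
opening: 0.0096
```

```bash
python3 o.py
python3 - <<'E'
from bench import observe,capture
from h import *
c=capture("wrist"); cv2.imwrite("pics/w7.png",cv2.resize(c["image"][40:140,290:430,::-1],None,fx=5,fy=5,interpolation=cv2.INTER_CUBIC))
E
```

```text
8.9167 tcp [0.5403 0.0029 0.0889] yaw 2.1808 F [2.4  1.26 3.15] M [ 0.365 -0.614  0.044] op 0.0096 q [-0.21  0.49  1.52 -0.    1.13 -2.39]
```

View pics/w7.png

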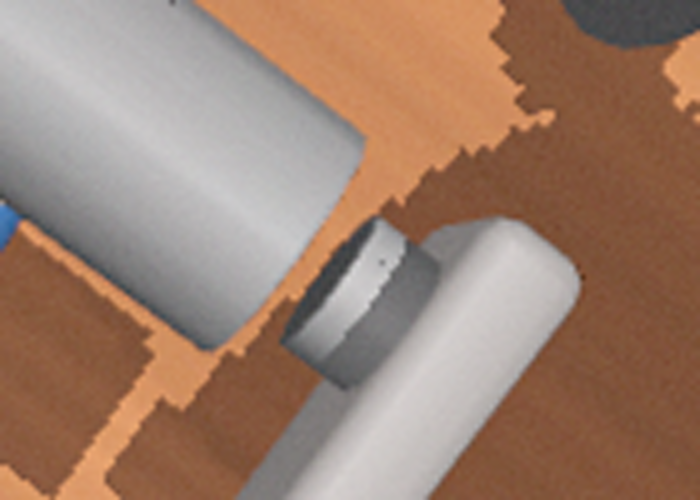

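The gap is about 4 mm.

>>> carry_out(deltas="0 -1 0 0;0 -2 0 0;0 -3 0 0;0 -3 0 0;0 -3 0 0")

```text
time: 9.38
tcp_pos: [0.5403, -0.0001, 0.0889]
tool_rot: [1.452, 2.786, -0.0]
wrist_force: [4.1, 1.6, 4.4]
opening: 0.0098
```

>>> carry_out(deltas="0 -0.5 0 0;0 -1 0 0;0 -1 0 0;0 -1 0 0")

```text
time: 9.72
tcp_pos: [0.5403, -0.001, 0.0889]
tool_rot: [1.451, 2.786, 0.0]
wrist_force: [4.3, 2.7, 4.9]
opening: 0.0093
```

```bash
python3 o.py
```

```text
9.7167 tcp [ 0.5403 -0.001   0.0889] yaw 2.181 F [4.34 2.66 4.94] M [ 0.409 -0.785  0.017] op 0.0093 q [-0.22  0.49  1.52 -0.    1.13 -2.4 ]
```

>>> carry_out(deltas="0.5 -0.5 0 0;0.5 -0.5 0 0;0.5 -0.5 0 0")

```text
time: 9.97
tcp_pos: [0.5403, -0.0014, 0.0889]
tool_rot: [-1.451, -2.786, 0.001]
wrist_force: [2.4, 2.6, 5.8]
opening: 0.0095
```

>>> carry_out(deltas="0 -0.5 0 0;0 -0.5 0 0;0 -0.5 0 0")

```text
time: 10.22
tcp_pos: [0.5403, -0.0019, 0.0889]
tool_rot: [-1.451, -2.786, 0.001]
wrist_force: [1.4, 2.0, 6.2]
opening: 0.0096
```

>>> carry_out(deltas="0 -0.5 0 0;0 -0.5 0 0;0 -0.5 0 0")

```text
time: 10.47
tcp_pos: [0.5403, -0.0023, 0.0889]
tool_rot: [-1.451, -2.786, 0.0]
wrist_force: [2.6, 2.5, 6.1]
opening: 0.0095
```

>>> carry_out(deltas="0 -0.5 0 0;0 -0.5 0 0;0 -0.5 0 0")

```text
time: 10.72
tcp_pos: [0.5403, -0.0024, 0.0889]
tool_rot: [-1.451, -2.785, -0.001]
wrist_force: [2.8, 5.1, 5.8]
opening: 0.0095
```

>>> carry_out(deltas="0 -0.5 0 0;0 -0.5 0 0;0 -0.5 0 0")

```text
time: 10.97
tcp_pos: [0.5403, -0.0025, 0.0889]
tool_rot: [-1.451, -2.785, -0.002]
wrist_force: [2.0, 7.2, 6.1]
opening: 0.0096
```

```bash
python3 o.py
python3 - <<'E'
from bench import observe,capture
from h import *
c=capture("wrist"); cv2.imwrite("pics/w8.png",cv2.resize(c["image"][40:140,290:430,::-1],None,fx=5,fy=5,interpolation=cv2.INTER_CUBIC))
E
```

```text
10.9667 tcp [ 0.5403 -0.0025  0.0889] yaw 2.181 F [2.04 7.16 6.11] M [ 1.273 -0.506  0.079] op 0.0096 q [-0.22  0.49  1.52  0.    1.13 -2.41]
```

View pics/w8.png

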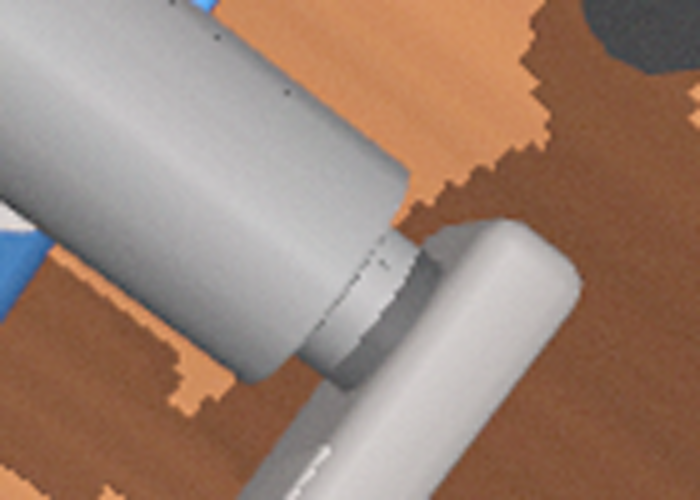

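The stop is touching: the hand halted at y = -2.4 mm while the force climbed from 2.5 to 7.2 N, and the image shows the button on the bar end. I'll add a touch more, then tighten while watching the force.

>>> carry_out(deltas="0 -0.3 0 -0.1;0 -0.3 0 -0.2;0 -0.3 0 -0.3;0 -0.3 0 -0.4;0 -0.3 0 -0.4")

```text
time: 11.43
tcp_pos: [0.5403, -0.0024, 0.0889]
tool_rot: [-1.981, -2.436, -0.002]
wrist_force: [2.7, 8.7, 7.2]
opening: 0.0091
```

```bash
python3 o.py
```

```text
11.4333 tcp [ 0.5403 -0.0024  0.0889] yaw 1.7759 F [2.71 8.71 7.18] M [ 1.461 -0.541  0.027] op 0.0091 q [-0.22  0.49  1.52  0.    1.13 -2.  ]
```

>>> carry_out(deltas="0 0 0 -0.1;0 0 0 -0.2;0 0 0 -0.3;0 0 0 -0.4;0 0 0 -0.4")

```text
time: 11.85
tcp_pos: [0.5403, -0.0024, 0.0889]
tool_rot: [-2.425, -1.993, -0.002]
wrist_force: [3.3, 9.0, 6.9]
opening: 0.0098
```

>>> carry_out(deltas="0 0 0 -0.1;0 0 0 -0.2;0 0 0 -0.3;0 0 0 -0.3")

```text
time: 12.18
tcp_pos: [0.5403, -0.0023, 0.0889]
tool_rot: [-2.696, -1.609, -0.001]
wrist_force: [3.2, 9.7, 6.4]
opening: 0.0093
```

```bash
python3 o.py
```

```text
12.1833 tcp [ 0.5403 -0.0023  0.0889] yaw 1.0759 F [3.16 9.66 6.37] M [ 1.567 -0.677 -0.089] op 0.0093 q [-0.22  0.49  1.52  0.    1.13 -1.3 ]
```

Steady at about 9 N at the wrist, or roughly 6–7 N on the bar. I'll finish tightening to just past the original angle.

>>> carry_out(deltas="0 0 0 -0.1;0 0 0 -0.2;0 0 0 -0.3;0 0 0 -0.4;0 0 0 -0.5;0 0 0 -0.6;0 0 0 -0.65;0 0 0 -0.65")

```text
time: 12.85
tcp_pos: [0.5405, -0.0023, 0.0889]
tool_rot: [-3.067, -0.667, -0.0]
wrist_force: [3.8, 10.0, 6.7]
opening: 0.0091
```

```bash
python3 o.py
python3 - <<'E'
from bench import observe,capture
from h import *
c=capture("wrist"); cv2.imwrite("pics/w9.png",c["image"][:,:,::-1])
E
```

```text
12.85 tcp [ 0.5405 -0.0023  0.0889] yaw 0.4284 F [ 3.81 10.02  6.66] M [ 1.573 -0.698  0.08 ] op 0.0091 q [-0.22  0.49  1.52  0.    1.13 -0.65]
```

View pics/w9.png

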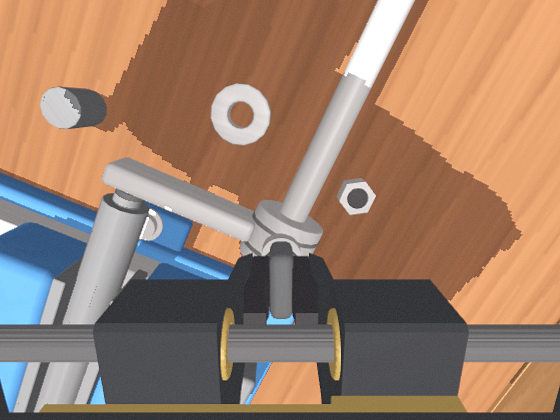

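The button is seated on the bar end at (125,200). The screw is 0.15 rad past where it was found. Now I'll release, rise and check.

>>> carry_out(deltas="0 0 0 0;0 0 0 0;0 0 0 0;0 0 0 0;0 0 0 0;0 0 0 0;0 0 0 0;0 0 0 0", gripper=0)

```text
time: 13.57
tcp_pos: [0.5406, -0.0038, 0.0888]
tool_rot: [3.069, 0.672, -0.0]
wrist_force: [1.0, 0.5, -0.7]
opening: 0.0441
```

>>> carry_out(deltas="0 0 15 0;0 0 40 0;0 0 70 0;0 0 100 0;0 0 110 0;0 0 110 0;0 0 110 0")

```text
time: 14.15
tcp_pos: [0.5405, -0.0037, 0.1986]
tool_rot: [3.069, 0.672, 0.0]
wrist_force: [0.4, 0.1, -1.1]
opening: 0.044
```

```bash
python3 o.py
python3 - <<'E'
from bench import observe,capture
from h import *
c=capture("wrist"); cv2.imwrite("pics/w10.png",c["image"][:,:,::-1])
P=cloud(c); m=(P[...,2]>.118)&(P[...,2]<.135)&(np.hypot(P[...,0]-.541,P[...,1]+.003)<.02)
q=P[m]; print(len(q),cv2.minAreaRect((q[:,:2]*1000).astype(np.float32)))
E
```

```text
14.15 tcp [ 0.5405 -0.0037  0.1986] yaw 0.431 F [ 0.4   0.14 -1.06] M [-0.077 -0.099  0.008] op 0.044 q [-0.23  0.38  1.35 -0.    1.41 -0.66]
566 ((540.1627197265625, -2.4414920806884766), (9.402149200439453, 29.502946853637695), 24.613525390625)
```

View pics/w10.png

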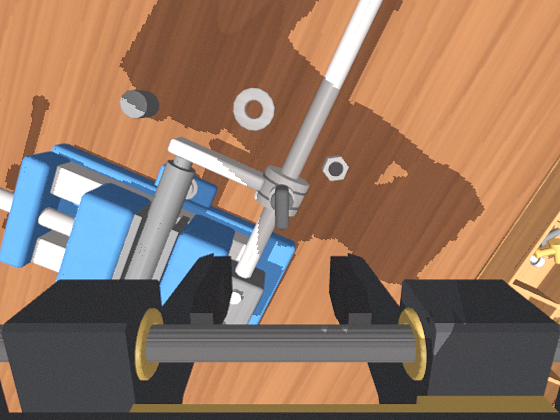

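Run:
```python
import cv2
im=cv2.imread("pics/w10.png")[115:205,140:260]
cv2.imwrite("pics/w10z.png",cv2.resize(im,None,fx=6,fy=6,interpolation=cv2.INTER_CUBIC))
```

```text
(no output)
```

View pics/w10z.png

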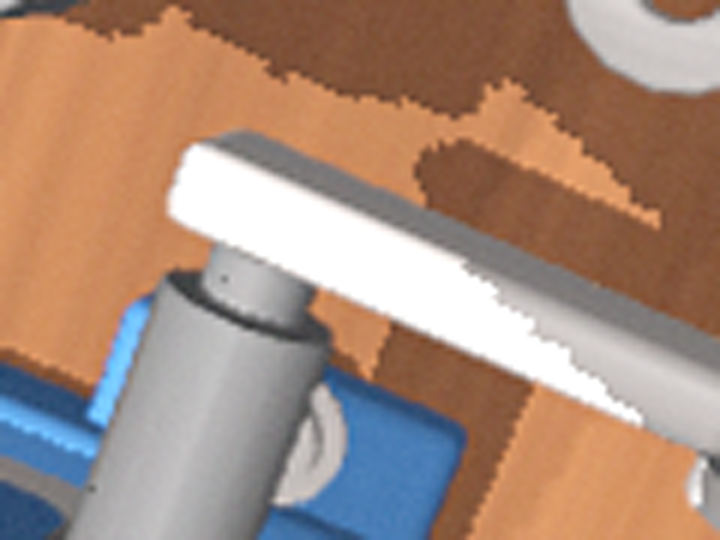

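The button sits flush on the bar end, at about (255,295) in the zoom, with no gap visible. The gripper is clear of everything, so I'm handing in.

```bash
python3 -c "
from bench import job_done; print(job_done())"
```

```text
the job is handed in; nothing more can be done
None
```

The stop is set against the bar and the screw is tight again; the job was handed in at about 14 s of the 54 s allowed.

- **Slacken:** I gripped the thumb head and turned the screw 1.6 rad anticlockwise. That takes it below zero from anywhere in the stated 0.8 to 1.2 range.
- **Slide:** I moved the collar about 89 mm towards the bar, the last few millimetres in 0.5 mm steps. The hand stopped at y = −2.4 mm as the wrist force climbed, and I read that as contact.
- **Tighten:** I held about 9–10 N at the wrist, roughly 6–7 N on the bar after the slide friction, and turned the screw 1.75 rad clockwise. Then I released it and rose clear.

**Last checks:**
- The head sits 0.15 rad tighter than its original angle, measured at 0.43 rad against 0.58. By the stated range that puts the screw at about 0.95 to 1.35.
- The collar is at y = −2.4 mm, where contact was felt, and the close-up shows the button flush on the bar end.
- The wrist force is back near zero with the gripper 110 mm up.
- The wrist view showed no sign of anything nearby having been moved, but I did not re-measure the other items.

**One thing that disagreed:** the fingertips are about 21 mm behind the reported TCP, not at it. The first close therefore shut just above the head, without disturbing anything. I checked with the depth image, lowered the hand and gripped again.

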